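# Unlock a power unit's hatch with the panel key and hold it open

## Task

Take the panel key from its wooden stand and, with the key only (fingers off the fastener), turn the slotted fastener on top of the bench power unit a quarter turn anticlockwise, so that its tab swings off the lid and lies along the lid's edge; then put the key back upright, fully home in its stand, and let go of it. Then lift the hinged lid by its handle to about 50 degrees (within 6 degrees either way), without raising it past 65 degrees on the way, and finish while still holding it steadily there, because it falls shut if released. Leave the meter, the spray can and the parts tray where they are.

Things in the scene. Friction and masses are not known exactly. Their poses are not given: they have to be found in the camera images.
- case: Bench power unit, a grey steel box fixed on the bench, 200 (its x) x 220 (its y) x 85 mm high. Origin: centre of its underside, z up; the front panel (dark display, knob, terminals) faces its -x. The aluminium lid on top is hinged along the far (+x) side, hinge line parallel to case y; the fastener is near the front on the +y side.
- lid (a joint): Angle of the lid above shut, rad: 0 shut (lying flat), stop at 1.4; 50 degrees is 0.873. The lid is an aluminium plate 134 x 150 x 6 mm, about 0.35 kg, its upper face 91 mm above the bench when shut; free hinge, so it falls shut from any angle. It is held down by the fastener's tab until that is turned away.
- lid_hinge (a point): Point on the lid's hinge line, midway along it; 82 mm to +x of the case's centre, 88 mm above the bench.
- lid_bar (a point): Middle of the round steel bar of the lid's bow handle: 10 mm thick, 70 mm long, parallel to the hinge line (case y), 120 mm in front of it and 39 mm higher with the lid shut (127 mm above the bench, 36 mm above the lid's face). A 10 mm post 30 mm to either side joins it to the lid. It can turn between gripper pads as the lid swings.
- fastener (a joint): Angle of the captive fastener about its vertical axis, rad, growing anticlockwise seen from above; 0: tab points to the case's +x, over the lid (start -0.2 to 0.2); 1.571: tab lies along the lid's front edge, pointing to the case's +y. Stops at -0.3 and 1.8. It stays where it is left; turning takes about 0.06 N m.
- slot (a point): Centre of the top face of the fastener's round steel head (26 mm across), 101 mm above the bench, on its turning axis, 74 mm to -x and 62 mm to +y of the case's centre. Site x runs along the slot towards the tab, z up. Slot 18 mm long, 6 mm wide, 6 mm deep, closed at both ends.
- tab_end (a point): Outer end of the fastener's tab, upper face: a flat steel tongue 10 mm wide and 3 mm thick reaching 32 mm from the fastener's axis, parallel to the slot, its top 6 mm below the top of the head. At the start it lies over the lid's front edge and holds it down.
- key: Panel key, 0.15 kg, upright in the stand. Origin: centre of the blade's lower edge, z up. Steel blade 14 mm wide (key x), 3 mm thick (key y), 8 mm long; round shank 14 mm across up to 40 mm; flange 32 mm across, 40 to 45 mm; flat black paddle handle 45 to 87 mm, 40 mm wide (key x), 16 mm thick (key y), in the blade's plane. May lean slightly.
- stand_hole (a point): Centre of the mouth of the round hole (20 mm across, 44 mm deep) in the top of the wooden stand, a fixed block 60 x 60 x 50 mm high. With the key home its flange rests on the block and the key's origin is 40 mm below this point, 10 mm above the bench.
- meter: Bystander: orange multimeter lying flat, 150 (its x) x 80 x 36 mm; origin at the centre of its underside.
- spray: Bystander: standing spray can, 56 mm across, 150 mm high; origin at the centre of its underside.
- tray: Bystander: clear parts tray 110 (its x) x 120 x 35 mm; origin at the centre of its underside.
Things that resemble listed ones, but are neither listed nor needed, are in the scene too. Leave any green, red or yellow look-alike of the key alone.

How it is judged:
By the outcome, as a careful person would: the job done as asked, in the order asked, and still so for the second after the job is handed in, while the arm keeps its last pose, push and grip.
It also fails if it takes over 72 s, if anything falls off the work surface, if the arm or the gripper's body presses on something with over 40 N, if the wrist force passes 120 N, or if a joint passes its speed limit or range.

## Robot

A 6-joint arm with a two-finger parallel gripper is mounted at the origin on the work surface. World frame = base frame: x ahead of the robot, y to its left, z up, the work surface at z = 0. Lengths are in mm, angles in rad, forces in N, time in s.
With the tool pointing down it reaches from about 275 to 850 mm from the base axis. Payload 19 kg.
Tool frame: the origin (TCP) lies midway between the tips of the shut fingers; the grasp point (between the pads) lies bot.pinch_z behind it (bot.pinch_z is the distance from the TCP to the grasp point, in mm); z points along the fingers, y is the line along which they close (so a half turn about z gives the same grasp; the last joint's range is limited). The gripper opens to 85 mm and grips with 20 to 120 N. Pads are 22 mm wide; open, the fingers measure 114 mm over their backs; the gripper's body (76 mm by 85 mm) begins 54 mm behind the grasp point. The pads swing forward as they close: fully open they stand 13 mm farther back than shut.
Start: joints at [1.2, 0.15, 1.437, -0, 1.554, -0.134], TCP at [134.897, 558.921, 231.267] pointing down, gripper open.
Joint ranges: [-2.8, 2.8], [-0.68, 2.1], [0.12, 2.68], [-1.39, 4.53], [0.16, 2.79], [-2.81, 2.81]. Speed limits (rad/s): [1.89, 1.89, 2.22, 3.01, 3.01, 3.01].

## Interface

Orientations are given as a rotation vector (axis times angle).
In Python, from plant import bot, camera gives the robot as it stands. The module is installed in compiled form; this text tells all that it offers.
- The arm moves only by the tool play_rows, never from a script. Its arguments are lists of equal length, an entry for each row: "delta_pos": the shift along the world's x, y, z as a fraction of full scale, a list of three; "spin": the turn about the world's z as a fraction of full scale; "grip": the opening, from 0 (shut) to 1 (fully open). In form: {"delta_pos": [[tx, ty, tz], ...], "spin": [spin, ...], "grip": [grip, ...]}. A call has 1 to 8 rows; each row is the pose to reach, as a shift and turn from the pose commanded when the call began; what a row does not reach only later rows make up. Full scale, the value 1, is 0.3 m for a shift and 45 degrees for a turn. A row lasts 1/10 s, in which the tool goes at most 50 mm and 8.59 degrees, less where a joint would pass 70% of its speed; a pose out of reach is approached as far as the arm can. A call with a number of a shift or a turn outside -1 to 1 is refused whole. A call with a gripper value outside its range is refused whole. The fingers move at their own pace and stop on an object; "force" is the grip in N (left out, the last holds). Time passes only in rows, so rows that repeat a pose let the fingers close. It gives the time, the measured TCP pose, the force, the opening and the grip force at its end, in the units of the state.
- bot.get_state(): the state, without advancing time (a new reading comes with each control period).
- camera(name): name is "side" or "top" or "wrist"; returns a dict with "pixels" (480x640x3 uint8, red, green, blue), "mtx" (3x3 intrinsics, pixels), "k1" (the pictures are not rectified: a ray, as slopes to the right and down, at radius r is drawn at 1 + k1 r^2 times it, then the intrinsics apply), "R" (3x3) and "t" (3): a world point X has camera coordinates R X + t. Camera axes: x right, y down, z forward; pixel columns grow to the right and rows downward; lengths in mm; the calibration is good to about 2 mm. A picture is of the moment at which its call begins. There is no depth.
- bot.hand_in(): hands the job in; it is judged then, once.
The state is a dict: "clock": time; "joint_pos": joint angles; "joint_velocities": joint speeds; "effort": joint torques, N m; "position": TCP position; "ee_rot": TCP orientation; "ft_force": force on the tool from outside, world axes, zero at the start; "moment": the same for the moment, N m; "grip_width": finger opening in mm; "grip_force": force on a finger pad.
Only numpy, scipy, OpenCV 4.12 (cv2) and the standard library are available. Lean on these libraries where they do the work, as an engineer would, in place of code of your own. Each camera call takes 0.05 s, during which the arm holds its last target. There are 200 camera calls.

## Working session

There is one attempt and no reset: what is moved stays moved. The work goes in short steps, Python scripts to look and compute and a tool call to move; the robot and the scene stay as the last step left them, time stands still between calls to the robot, and variables do not carry over. Pictures are saved under pics/ and viewed, at most 11 in all, crops included, and the job is handed in when it is done.

Besides the shell and the picture viewer there is one more tool, called after ">>>" by a JSON object that holds its "fn" and its "kwargs". play_rows: Moves the arm, as the interface text tells. Its arguments: {"type":"object","properties":{"delta_pos":{"type":"array","items":{"type":"array","items":{"type":"number","minimum":-1,"maximum":1}}},"spin":{"type":"array","items":{"type":"number","minimum":-1,"maximum":1}},"grip":{"type":"array","items":{"type":"number"}},"force":{"type":"number"}},"required":["delta_pos","spin","grip"]}

```bash
mkdir -p pics; cat > h.py <<'E'
import numpy as np, cv2
from plant import bot, camera
def ray(c,uv):
    K=np.array(c["mtx"]);R=np.array(c["R"]);t=np.array(c["t"]).ravel()
    d=np.array([(uv[0]-K[0,2])/K[0,0],(uv[1]-K[1,2])/K[1,1]]);p=d.copy()
    for _ in range(30): p=d/(1+c["k1"]*(p@p))
    return -R.T@t, R.T@np.array([p[0],p[1],1])
def onz(c,uv,z):
    o,d=ray(c,uv); return o+d*(z-o[2])/d[2]
def proj(c,X):
    p=np.array(c["R"])@np.array(X,float)+np.array(c["t"]).ravel();p=p[:2]/p[2]
    p=p*(1+c["k1"]*(p@p));K=np.array(c["mtx"]);return K[:2,:2]@p+K[:2,2]
def shot(n,f):
    c=camera(n);cv2.imwrite("pics/"+f+".png",c["pixels"][...,::-1]);np.save("pics/"+f+".npy",c,allow_pickle=True);return c
def load(f): return np.load("pics/"+f+".npy",allow_pickle=True).item()
E
python3 - <<'E'
from h import *
for n in("top","side"):
    c=shot(n,n+"0");print(n,c["mtx"],c["k1"],-np.array(c["R"]).T@np.array(c["t"]).ravel())
print(bot.pinch_z,bot.get_state())
E
```

```text
top [[556.01602376   0.         330.46862767]
 [  0.         556.01602376 235.87125131]
 [  0.           0.           1.        ]] -0.12063357458857853 [ 394.07255711   26.73080293 1137.2345709 ]
side [[621.4750334    0.         314.03156747]
 [  0.         621.4750334  232.66218498]
 [  0.           0.           1.        ]] 0.07122725944648994 [ 153.46128727 -833.25966597  758.11701302]
18.700000000000003 {'clock': 0.1, 'joint_pos': array([ 1.20004067e+00,  1.50922485e-01,  1.43792721e+00,  1.37386529e-05,
        1.55378658e+00, -1.34005808e-01]), 'joint_velocities': array([ 0.00072366,  0.00026936, -0.00076523, -0.00057892,  0.00134363,
       -0.00019443]), 'effort': array([ 3.58164092e-03, -7.14386487e+01, -5.71794176e+01, -4.11455867e-04,
        7.05862942e-03,  1.09813921e-04]), 'position': array([134.80581318, 558.76238744, 230.76331265]), 'ee_rot': array([-3.70985866e-01, -3.11933494e+00,  1.58187161e-03]), 'ft_force': array([0.58757016, 0.76498156, 0.0754402 ]), 'moment': array([ 0.00121479, -0.05995978, -0.02144275]), 'grip_force': 0.0, 'grip_width': 85.10157120089016}
```

View pics/top0.png

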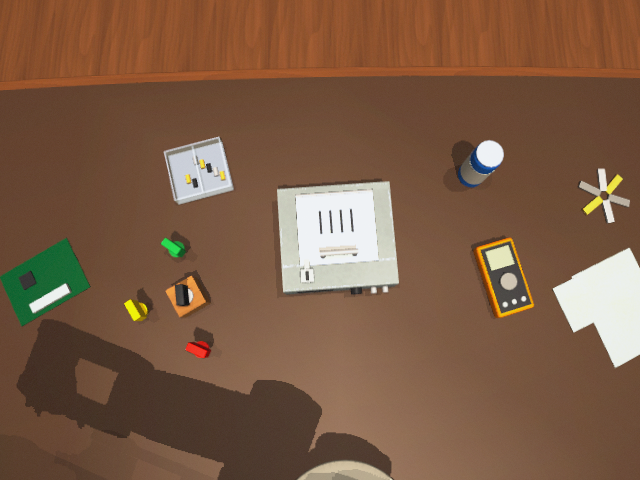

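View pics/side0.png

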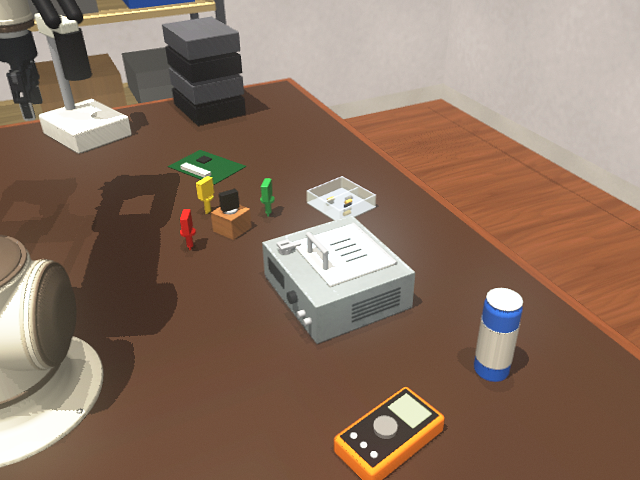

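Top view: the box is at about (338,237) with its fastener at (307,274). The black key is in the wooden stand at (184,296). The candidates are black (184,296), green (174,247), yellow (136,310) and red (199,349). Only the black one stands in the wooden block and has a black paddle, so it fits the description. I'll confirm it in a crop.

```bash
python3 - <<'E'
from h import *
t=load("top0");s=load("side0")
def crop(c,x,y,w,h,W,H): return cv2.resize(c["pixels"][y:y+h,x:x+w,::-1],(W,H),interpolation=cv2.INTER_CUBIC)
a=crop(t,150,265,70,52,400,300);b=crop(s,195,175,70,70*3//4,400,300);d=crop(t,280,230,80,60,400,300);e=crop(s,260,225,80,60,400,300)
cv2.imwrite("pics/cr.png",np.vstack([np.hstack([a,b]),np.hstack([d,e])]))
# black paddle, block, lid masks
for n,c,(x,y,w,h) in(("top",t,(150,265,70,60)),("side",s,(195,175,70,70))):
    p=c["pixels"][y:y+h,x:x+w].astype(int)
    hsv=cv2.cvtColor(c["pixels"],cv2.COLOR_RGB2HSV)[y:y+h,x:x+w]
    m=(p.max(2)<45)&(p.max(2)-p.min(2)<14)
    nn,l,st,ce=cv2.connectedComponentsWithStats(m.astype(np.uint8))
    for i in range(1,nn):
        if st[i,4]>30:
            r=cv2.minAreaRect(np.argwhere(l==i)[:,::-1].astype(np.float32));print(n,"black",ce[i]+[x,y],st[i],r)
    m=((hsv[...,0]<18)&(hsv[...,1]>120)&(hsv[...,2]>110)).astype(np.uint8)
    cs,_=cv2.findContours(m,cv2.RETR_EXTERNAL,cv2.CHAIN_APPROX_NONE)
    k=max(cs,key=cv2.contourArea);print(n,"block",np.round(cv2.boxPoints(cv2.minAreaRect(k))+[x,y],1).tolist(),cv2.contourArea(k))
E
```

```text
top black [185.2173913 295.25     ] [32 20  7 21 92] ((35.46883010864258, 30.123441696166992), (5.942576885223389, 20.074922561645508), 2.8624050617218018)
top block [[150.0, 265.0], [205.0, 265.0], [205.0, 317.0], [150.0, 317.0]] 1125.5
side block [[209.0, 208.3], [248.8, 202.6], [253.6, 236.1], [213.8, 241.7]] 700.0
```

View pics/cr.png

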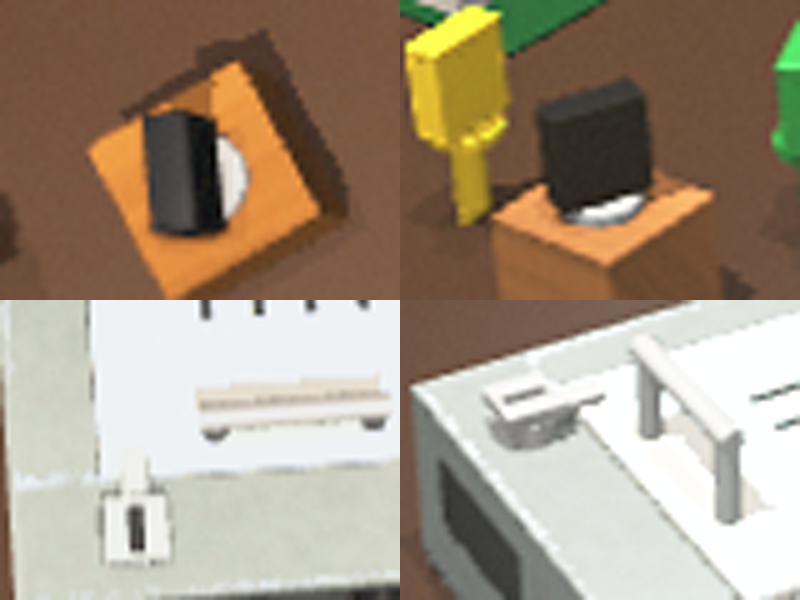

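The crop confirms it. The black paddle with the steel flange stands in the wooden block. Its top face is centred at about top pixel (180,295) and runs nearly along world x. The slot is at about (307,276), with the tab over the lid.

```bash
python3 - <<'E'
from h import *
t=load("top0")
print("key",onz(t,(180.1,295.3),97),"ends",onz(t,(150+170/5.714,265+112/5.714),97),onz(t,(150+178/5.714,265+236/5.714),97))
blk=[(150+x/5.714,265+y/5.77) for x,y in((90,150),(238,62),(322,212),(170,298))]
P=np.array([onz(t,p,50) for p in blk]);print("block",P.round(1).tolist(),P.mean(0))
print("slot",onz(t,(280+137/5,230+(527-300)/5),101))
g=[onz(t,p,36)[:2].round(0) for p in((174,247),(136,310),(199,349))];print("gyr",g)
p=t["pixels"].astype(int);m=((p.min(2)>215)).astype(np.uint8);m[:170]=0;m[280:]=0;m[:,:285]=0;m[:,385:]=0
k=max(cv2.findContours(m,0,1)[0],key=cv2.contourArea);b=cv2.boxPoints(cv2.minAreaRect(k));print("lid px",b.tolist());L=np.array([onz(t,q,91) for q in b]);print(L.round(1).tolist(),L.mean(0))
w=shot("wrist","w0");print(w["mtx"],-np.array(w["R"]).T@np.array(w["t"]).ravel(),w["R"])
E
```

```text
key [460.30302916 300.99226637  97.        ] ends [480.45825218 301.97356411  97.        ] [439.66159132 298.69614579  97.        ]
block [[472.2, 342.3, 50.0], [501.5, 290.9, 50.0], [449.9, 261.1, 50.0], [421.6, 313.5, 50.0]] [461.28049524 301.9347647   50.        ]
slot [492.83615882  60.71191009 101.        ]
gyr [array([562., 331.]), array([436., 406.]), array([358., 278.])]
lid px [[293.7279357910156, 195.37149047851562], [377.8311462402344, 188.05816650390625], [385.1932678222656, 272.7223205566406], [301.0900573730469, 280.03564453125]]
[[649.3, 85.0, 91.0], [660.5, -78.2, 91.0], [495.6, -86.1, 91.0], [485.3, 73.1, 91.0]] [572.65120549  -1.53428892  91.        ]
[[397.87724118   0.         320.37910863]
 [  0.         397.87724118 242.71218334]
 [  0.           0.           1.        ]] [ 57.03697449 577.68656705 372.48375172] [[ 2.34367242e-01  9.72147730e-01 -8.87493421e-04]
 [ 9.24941542e-01 -2.22705473e-01  3.08034764e-01]
 [ 2.99257647e-01 -7.30141377e-02 -9.51374688e-01]]
```

>>> {"fn": "play_rows", "kwargs": {"delta_pos": [[0.6,-0.5,0],[0.6,-0.5,0],[0.6,-0.5,0],[0.6,-0.5,0],[0.6,-0.5,0],[0.6,-0.5,0]], "spin": [-1,-1,-1,-1,-1,-1], "grip": [1,1,1,1,1,1]}}

```text
clock: 0.75
position: [317.6, 406.4, 231.1]
ee_rot: [1.55, 2.732, -0.001]
ft_force: [-0.1, 0.4, -0.3]
grip_width: 85.2
grip_force: 0.0
```

>>> {"fn": "play_rows", "kwargs": {"delta_pos": [[0.484,-0.36,0],[0.484,-0.36,0],[0.484,-0.36,0],[0.484,-0.36,0],[0.484,-0.36,0],[0.484,-0.36,0]], "spin": [-1,-1,-1,-1,-1,-1], "grip": [1,1,1,1,1,1]}}

```text
clock: 1.35
position: [460.8, 300.0, 230.8]
ee_rot: [-2.476, -1.933, 0.001]
ft_force: [-1.2, 0.1, 0.3]
grip_width: 85.4
grip_force: 0.0
```

>>> {"fn": "play_rows", "kwargs": {"delta_pos": [[0,0,0],[0,0,0],[0,0,0],[0,0,0],[0,0,0],[0,0,0]], "spin": [-1,-1,-1,-1,-1,-1], "grip": [1,1,1,1,1,1]}}

```text
clock: 1.95
position: [460.0, 300.9, 231.0]
ee_rot: [-3.027, -0.842, 0.001]
ft_force: [-0.1, -0.7, -0.7]
grip_width: 85.0
grip_force: 0.0
```

>>> {"fn": "play_rows", "kwargs": {"delta_pos": [[0,0,0],[0,0,0],[0,0,0],[0,0,0],[0,0,0],[0,0,0]], "spin": [-0.64,-0.64,-0.64,-0.64,-0.64,-0.64], "grip": [1,1,1,1,1,1]}}

```text
clock: 2.55
position: [460.0, 300.9, 231.1]
ee_rot: [3.141, 0.075, -0.0]
ft_force: [-0.1, 0.1, 0.8]
grip_width: 85.5
grip_force: 0.0
```

```bash
python3 - <<'E'
from h import *
s=bot.get_state();print(s["clock"],s["position"],s["ee_rot"],s["joint_pos"])
w=shot("wrist","w1");print([proj(w,X).round(0) for X in((460,301,97),(461,302,50),(461,302,0),(493,61,101))])
E
```

```text
2.55 [460.04644759 300.87369158 231.11501917] [ 3.14066903e+00  7.53403021e-02 -4.34509054e-04] [4.38960195e-01 9.79033242e-02 1.49655245e+00 9.31866747e-05
 1.54739811e+00 1.96178630e+00]
[array([321., 228.]), array([320., 211.]), array([320., 199.]), array([656., 201.])]
```

View pics/w1.png

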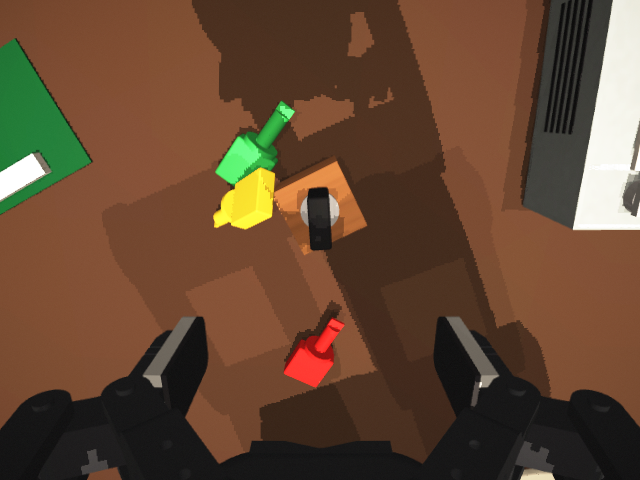

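```bash
python3 - <<'E'
from h import *
t=load("top0");s=load("side0");w=load("w1")
print("wrist cam",-np.array(w["R"]).T@np.array(w["t"]).ravel())
for n,c,b,h in(("yel",w,(217,223),(258,193)),("yel",s,(208,213),(205,185)),("yel",t,(146,314),(134,309)),("grn",w,(287,107),(243,160)),("grn",t,(183,252),(172,245)),("grn",s,(267,215),(267,185)),("red",w,(337,325),(310,365)),("red",t,(205,346),(196,350)),("red",s,(191,246),(187,217))):
    print(n,[onz(c,b,z)[:2].round(0) for z in(0,40)],[onz(c,h,z)[:2].round(0) for z in (60,80)])
# key in wrist
p=w["pixels"].astype(int)[160:270,270:380];m=(p.max(2)<50)
n,l,st,ce=cv2.connectedComponentsWithStats(m.astype(np.uint8));i=1+st[1:,4].argmax();print(st[i],ce[i]+[270,160])
k=np.argwhere(l==i)[:,::-1].astype(np.float32)+[270,160];b=cv2.boxPoints(cv2.minAreaRect(k.astype(np.float32)));print(b.tolist())
c=w["pixels"][150:270,250:410];print(cv2.imwrite("pics/k.png",cv2.resize(c[...,::-1],None,fx=5,fy=5,interpolation=cv2.INTER_CUBIC)))
E
```

```text
wrist cam [538.47364438 304.90246249 372.82560089]
yel [array([432., 401.]), array([444., 390.])] [array([476., 352.]), array([480., 349.])]
yel [array([435., 395.]), array([420., 330.])] [array([443., 420.]), array([434., 384.])]
yel [array([429., 397.]), array([428., 384.])] [array([437., 402.]), array([436., 395.])]
grn [array([543., 335.]), array([542., 332.])] [array([501., 363.]), array([504., 360.])]
grn [array([556., 322.]), array([551., 312.])] [array([562., 329.]), array([559., 323.])]
grn [array([555., 326.]), array([534., 264.])] [array([571., 356.]), array([559., 322.])]
red [array([326., 277.]), array([349., 280.])] [array([317., 304.]), array([332., 304.])]
red [array([363., 274.]), array([364., 265.])] [array([357., 279.]), array([358., 274.])]
red [array([363., 281.]), array([352., 222.])] [array([368., 302.]), array([362., 270.])]
[  37   28   25   62 1215] [318.7218107  219.90864198]
[[305.9136657714844, 188.7918701171875], [327.2334899902344, 187.26901245117188], [331.6294250488281, 248.81216430664062], [310.3096008300781, 250.33502197265625]]
True
```

View pics/k.png

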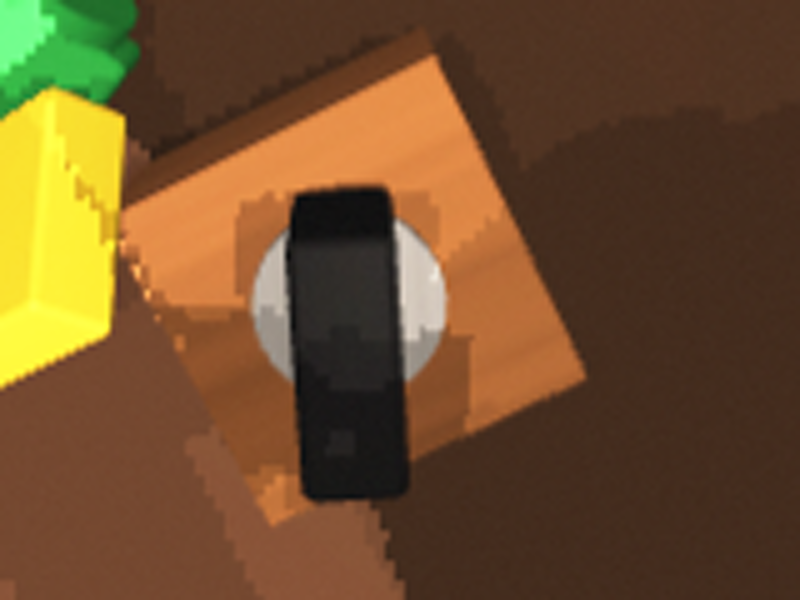

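The black key upright in its block is confirmed, with the paddle at (300–405,190–495) in the crop. The wrist view doesn't match the top view for the look-alikes, so I'll check whether they have moved.

```bash
python3 - <<'E'
from h import *
t=shot("top","top1");s=shot("side","side1");t0=load("top0");s0=load("side0");w=load("w1")
a=[cv2.resize(c["pixels"][y:y+120,x:x+160,::-1],(400,300),interpolation=cv2.INTER_CUBIC) for c,x,y in((t0,100,240),(t,100,240),(s0,150,150),(s,150,150))]
cv2.imwrite("pics/cmp.png",np.vstack([np.hstack(a[:2]),np.hstack(a[2:])]))
E
```

```text
(no output)
```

View pics/cmp.png

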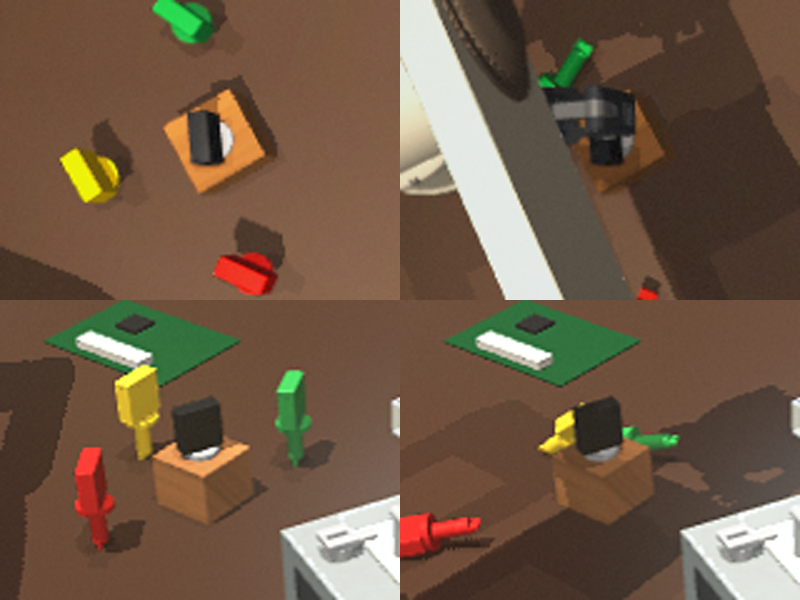

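The three look-alikes, which were balanced on their blades, toppled on their own; the arm never went below z = 230. The yellow one now leans on the stand's +y corner, and the key is unaffected. Next I'll measure the clearance and the grasp.

```bash
python3 - <<'E'
from h import *
s=load("side1");w=load("w1")
P=[onz(w,p,97) for p in((308,198),(329,198),(331.6,249),(310.6,249.6))];print("paddle top",np.round(P,1).tolist(),np.mean(P,0))
B=[onz(w,(250+x/5,150+y/5),50) for x,y in((118,208),(435,55),(585,378),(272,525))];print("block",np.round(B,1).tolist(),np.mean(B,0))
fl=onz(w,(250+349/5,150+298/5),55);print("flange",fl)
for z in(20,30,40,50,60):print(z,onz(w,(275,173),z)[:2].round(0),onz(w,(261,168),z)[:2].round(0),onz(s,(221,191),z)[:2].round(0),onz(s,(228,192),z)[:2].round(0))
E
```

```text
paddle top [[481.2, 311.0, 97.0], [481.9, 296.2, 97.0], [444.1, 292.2, 97.0], [442.9, 307.6, 97.0]] [462.55414564 301.75831171  97.        ]
block [[475.5, 340.4, 50.0], [502.7, 290.0, 50.0], [450.3, 261.5, 50.0], [421.5, 313.2, 50.0]] [462.48018952 301.2685788   50.        ]
flange [463.33541861 301.89064614  55.        ]
20 [486. 343.] [490. 355.] [485. 446.] [499. 434.]
30 [488. 342.] [491. 354.] [480. 429.] [494. 417.]
40 [489. 341.] [493. 352.] [476. 411.] [489. 400.]
50 [491. 339.] [494. 351.] [471. 394.] [484. 382.]
60 [492. 338.] [496. 349.] [467. 377.] [480. 365.]
```

>>> {"fn": "play_rows", "kwargs": {"delta_pos": [[0.008,0.003,-0.2],[0.008,0.003,-0.3],[0.008,0.003,-0.4],[0.008,0.003,-0.48],[0.008,0.003,-0.55],[0.008,0.003,-0.55]], "spin": [0.053,0.053,0.053,0.053,0.053,0.053], "grip": [0.5,0.5,0.5,0.5,0.5,0.5]}}

```text
clock: 3.3
position: [461.2, 301.2, 63.7]
ee_rot: [3.137, 0.139, -0.006]
ft_force: [-1.1, 0.2, 0.5]
grip_width: 42.8
grip_force: 0.0
```

>>> {"fn": "play_rows", "kwargs": {"delta_pos": [[0,0,0],[0,0,0],[0,0,0],[0,0,0],[0,0,0],[0,0,0]], "spin": [0,0,0,0,0,0], "grip": [0,0,0,0,0,0], "force": 60}}

```text
clock: 3.9
position: [463.2, 302.2, 67.8]
ee_rot: [-3.137, -0.138, -0.004]
ft_force: [-0.6, 0.5, 7.8]
grip_width: 14.9
grip_force: 59.4
```

```bash
python3 - <<'E'
from h import *
s=bot.get_state();print(s)
E
```

```text
{'clock': 3.9, 'joint_pos': array([4.38644789e-01, 2.14486242e-01, 1.70516470e+00, 1.30197805e-04,
       1.21944143e+00, 1.92168420e+00]), 'joint_velocities': array([ 5.87697309e-04,  5.93337630e-04, -4.12845849e-05,  5.54827881e-04,
       -2.91894787e-04, -1.65657316e-03]), 'effort': array([-5.79559500e-02, -6.71299624e+01, -4.79825449e+01, -2.65476177e-03,
       -1.78626892e-01,  7.95482993e-04]), 'position': array([463.19655392, 302.17222336,  67.7834067 ]), 'ee_rot': array([-3.13749647, -0.13768674, -0.00355027]), 'ft_force': array([-0.64723755,  0.45954216,  7.77511136]), 'moment': array([-0.07012566,  0.12401957,  0.03978303]), 'grip_force': 59.37150299549103, 'grip_width': 14.894576051006538}
```

>>> {"fn": "play_rows", "kwargs": {"delta_pos": [[0,0,0.1],[0,0,0.2],[0,0,0.3],[0,0,0.4],[0,0,0.5],[0,0,0.5],[0,0,0.5]], "spin": [0,0,0,0,0,0,0], "grip": [0,0,0,0,0,0,0]}}

```text
clock: 4.6
position: [462.6, 301.9, 216.8]
ee_rot: [-3.138, -0.138, -0.002]
ft_force: [-0.8, -0.2, -1.3]
grip_width: 15.2
grip_force: 58.6
```

>>> {"fn": "play_rows", "kwargs": {"delta_pos": [[0.02,-0.1,0],[0.04,-0.25,0],[0.08,-0.4,0],[0.1,-0.55,0],[0.1,-0.7,0],[0.1,-0.8,0],[0.1,-0.8,0],[0.1,-0.8,0]], "spin": [0,0,0,0,0,0,0,0], "grip": [0,0,0,0,0,0,0,0]}}

```text
clock: 5.4
position: [492.2, 61.4, 215.4]
ee_rot: [-3.138, -0.135, 0.002]
ft_force: [1.2, 0.1, -1.6]
grip_width: 15.1
grip_force: 58.9
```

```bash
python3 - <<'E'
from h import *
s=bot.get_state();print(s["clock"],s["position"],s["ee_rot"],s["ft_force"],s["grip_width"])
w=shot("wrist","w2");p=s["position"]
print([proj(w,X).round(0) for X in((493,61,101),p,p-[0,0,57.8])])
E
```

```text
5.4 [492.18766071  61.43094501 215.3777008 ] [-3.13824284e+00 -1.35053037e-01  2.03781866e-03] [ 1.24387323  0.14486369 -1.55242771] 15.118138583250493
[array([322., 234.]), array([321., 319.]), array([321., 266.])]
```

View pics/w2.png

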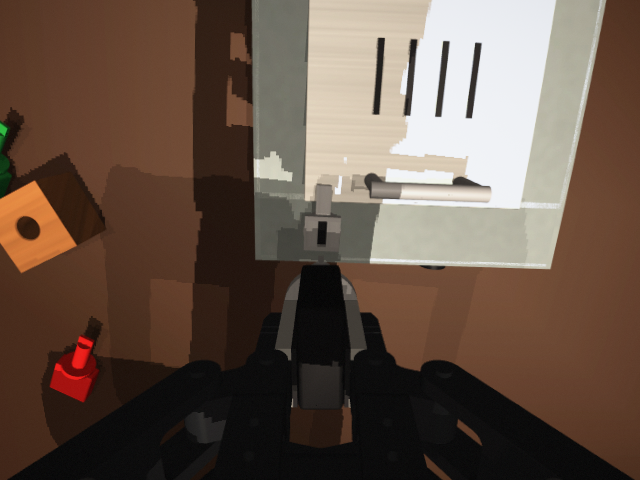

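The slot is clearly visible at about (322,232) with the tab pointing up over the lid. The bar runs from (375,190) to (490,193), and the empty stand hole is at (28,228).

```bash
cat > slot.py <<'E'
from h import *
def slot(c,u,v,r=16,z=101,thr=45):
    g=c["pixels"].max(2)[v-r:v+r,u-r:u+r]
    n,l,st,ce=cv2.connectedComponentsWithStats((g<thr).astype(np.uint8))
    i=min(range(1,n),key=lambda i:np.hypot(*(ce[i]-r))if st[i,4]>8 else 99)
    k=(np.argwhere(l==i)[:,::-1]).astype(np.float32);k=k+[u-r,v-r]
    X=np.array([onz(c,q,z)[:2] for q in k]);m=X.mean(0);ev,V=np.linalg.eigh(np.cov((X-m).T));d=V[:,1]*np.sign(V[0,1])
    a=(X-m)@d;b=(X-m)@V[:,0]
    print("slot",m.round(1),"mid-extent",(m+d*(a.max()+a.min())/2+V[:,0]*(b.max()+b.min())/2).round(1),"yaw",np.degrees(np.arctan2(d[1],d[0])).round(1),"size",np.ptp(a).round(1),np.ptp(b).round(1))
E
python3 - <<'E'
from slot import *
w=load("w2");slot(w,322,232);slot(load("top0"),307,275,10,thr=110)
print(load("top0")["pixels"].max(2)[268:284,300:314])
print("hole",onz(w,(28,228),50))
# tab: from (323,186)
print("tab",onz(w,(323.5,185),95))
print("bar",onz(w,(375,190),127),onz(w,(490,193),127))
print("lid front",onz(w,(308,202),91),onz(w,(520,207),91),"case front",onz(w,(256,260),85),onz(w,(550,268),85))
s=bot.get_state();print(s["joint_pos"])
E
```

```text
slot [493.9  61.2] mid-extent [493.9  61.2] yaw 1.5 size 15.6 5.5
slot [492.   61.7] mid-extent [492.7  61.7] yaw 4.5 size 13.4 4.4
[[169 165 166 142 203 239 214 222 213 183 142 159 160 185]
 [161 209 205 195 230 240 228 231 229 230 225 227 226 188]
 [193 236 236 236 239 240 216 217 225 239 239 240 240 196]
 [172 240 240 241 241 203 131 130 162 240 240 241 241 193]
 [151 240 241 241 241 158  77  79 120 240 241 241 241 192]
 [150 239 241 241 241 163  81  84 122 240 240 241 241 192]
 [150 239 241 241 241 164  80  82 121 240 241 241 241 218]
 [156 239 241 242 241 196  79  83  95 240 241 241 241 228]
 [150 240 241 242 241 212  78  81  77 240 241 241 241 228]
 [172 240 241 241 241 216  83  86  75 240 241 241 241 221]
 [183 240 241 241 241 218  78  84  77 240 241 241 241 235]
 [182 240 241 241 241 236  75  83  61 240 240 241 241 240]
 [185 240 241 241 241 240 180 185 180 240 240 240 240 239]
 [183 235 240 240 240 240 233 218 218 229 215 220 219 221]
 [185 216 194 198 196 183 196 200 201 217 144 178 179 198]
 [207 210 192 195 193 188 193 190 192 204 188 197 196 206]]
hole [462.26436851 301.05680669  50.        ]
tab [525.29564235  62.65831278  95.        ]
bar [530.52094574  33.14800067 127.        ] [534.85096623 -34.78534524 127.        ]
lid front [512.09360061  72.05595186  91.        ] [521.55565854 -74.05100809  91.        ] case front [464.49032642 106.7042827   85.        ] [ 476.83155932 -111.40539053   85.        ]
[-3.01449880e-02 -8.15433390e-03  1.63860316e+00  3.97878195e-04
  1.51230050e+00  1.45341614e+00]
```

>>> {"fn": "play_rows", "kwargs": {"delta_pos": [[0.003,0,-0.06],[0.003,0,-0.12],[0.003,0,-0.17],[0.003,0,-0.18],[0.003,0,-0.19],[0.003,0,-0.2],[0.003,0,-0.2],[0.003,0,-0.2]], "spin": [-0.054,-0.054,-0.054,-0.054,-0.054,-0.054,-0.054,-0.054], "grip": [0,0,0,0,0,0,0,0]}}

```text
clock: 6.25
position: [493.5, 61.9, 156.7]
ee_rot: [-3.141, -0.071, -0.001]
ft_force: [-0.0, -1.2, -0.6]
grip_width: 15.1
grip_force: 58.9
```

>>> {"fn": "play_rows", "kwargs": {"delta_pos": [[0,0,-0.006],[0,0,-0.012],[0,0,-0.016],[0,0,-0.018],[0,0,-0.018],[0,0,-0.018]], "spin": [0,0,0,0,0,0], "grip": [0,0,0,0,0,0]}}

```text
clock: 6.85
position: [493.9, 61.8, 152.4]
ee_rot: [3.141, 0.071, 0.003]
ft_force: [-5.4, -0.2, 17.5]
grip_width: 14.9
grip_force: 62.0
```

>>> {"fn": "play_rows", "kwargs": {"delta_pos": [[0,0,0.005],[0,0,0.005],[0,0,0.005],[0,0,0.005],[0,0,0.005],[0,0,0.005],[0,0,0.005],[0,0,0.005]], "spin": [0,0.13,0.26,0.4,0.55,0.7,0.85,1], "grip": [0,0,0,0,0,0,0,0]}}

```text
clock: 7.65
position: [493.8, 61.2, 152.7]
ee_rot: [2.87, 1.273, 0.001]
ft_force: [1.3, -3.9, 2.9]
grip_width: 15.0
grip_force: 59.6
```

>>> {"fn": "play_rows", "kwargs": {"delta_pos": [[0,0,0],[0,0,0],[0,0,0],[0,0,0],[0,0,0],[0,0,0],[0,0,0],[0,0,0]], "spin": [0.13,0.26,0.4,0.55,0.7,0.85,1,1], "grip": [0,0,0,0,0,0,0,0]}}

```text
clock: 8.45
position: [493.8, 61.3, 152.7]
ee_rot: [2.168, 2.272, 0.0]
ft_force: [1.7, -5.1, 4.0]
grip_width: 15.5
grip_force: 59.6
```

>>> {"fn": "play_rows", "kwargs": {"delta_pos": [[0,0,0],[0,0,0],[0,0,0],[0,0,0]], "spin": [0.1,0.2,0.25,0.25], "grip": [0,0,0,0]}}

```text
clock: 8.85
position: [493.8, 61.3, 152.7]
ee_rot: [1.94, 2.469, -0.0]
ft_force: [2.1, -5.0, 3.7]
grip_width: 15.4
grip_force: 59.7
```

```bash
python3 - <<'E'
from h import *
s=bot.get_state();print(s["clock"],s["position"],s["ee_rot"],s["ft_force"],s["moment"],s["joint_pos"])
w=shot("wrist","w3");t=shot("top","top3");si=shot("side","side3")
a=[cv2.resize(c,(400,300),interpolation=cv2.INTER_CUBIC) for c in (w["pixels"][...,::-1],si["pixels"][225:285,260:340,::-1])]
cv2.imwrite("pics/c3.png",np.hstack(a))
E
```

```text
8.85 [493.78181603  61.33689352 152.72760528] [ 1.94017775e+00  2.46919175e+00 -2.01497993e-04] [ 2.07824897 -4.96802413  3.66883556] [-1.18684911 -0.3916746   0.01041319] [-3.07933460e-02  2.91892615e-02  1.72995185e+00 -9.13673888e-04
  1.38145053e+00 -2.69430340e-01]
```

View pics/c3.png

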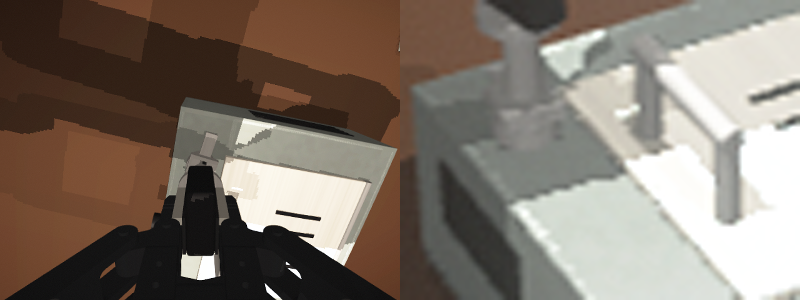

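The wrist view shows the tab swung towards case +y, at about (334,232) at native scale. I'll measure its direction numerically.

```bash
python3 - <<'E'
from h import *
w=load("w3");x,y=290,190
g=cv2.cvtColor(w["pixels"],cv2.COLOR_RGB2GRAY)[y:y+75,x:x+90]
L,_,_,_=cv2.createLineSegmentDetector().detect(g)
for l in L[:,0]:
    a,b=l[:2]+[x,y],l[2:]+[x,y]
    if np.hypot(*(a-b))<10: continue
    A,B=onz(w,a,95)[:2],onz(w,b,95)[:2];d=B-A;print(a.round(1),b.round(1),A.round(1),B.round(1),np.degrees(np.arctan2(d[1],d[0])).round(1),np.hypot(*d).round(1))
E
```

```text
[361.1 248.2] [359.1 263.4] [511.1  77.8] [512.4  69.2] -81.6 8.7
[378.6 254.1] [361.2 249. ] [521.1  76.8] [511.3  77.4] 176.6 9.8
[348.1 216.9] [331.5 211.8] [500.1  92.7] [491.1  93.3] 176.3 9.0
[329.6 211.9] [319.  244.7] [490.1  92.9] [489.   74.4] -93.3 18.5
[335.9 251.5] [347.4 219.1] [498.6  72.8] [500.   91.4] 85.7 18.7
[304.9 247. ] [299.9 262.9] [482.1  71.4] [481.5  62. ] -93.4 9.4
[358.3 256.2] [348.  253.4] [510.9  73.1] [505.2  73.3] 177.6 5.7
[319.5 246.4] [334.7 250.8] [489.5  73.5] [497.9  73. ] -3.4 8.4
[347.1 258.5] [306.7 246.3] [505.4  70.4] [482.9  72. ] 176.1 22.6
[330.6 218.3] [344.4 221.7] [491.4  89.8] [498.8  89.7] -0.5 7.4
[328.1 208.4] [346.6 212.8] [488.9  94.6] [498.8  94.6] -0.0 9.9
[292.9 204. ] [314.2 208.9] [470.9  92.5] [482.1  92.6] 0.4 11.2
```

>>> {"fn": "play_rows", "kwargs": {"delta_pos": [[0,0,0],[0,0,0],[0,0,0],[0,0,0]], "spin": [0.08,0.165,0.165,0.165], "grip": [0,0,0,0]}}

```text
clock: 9.4
position: [493.8, 61.3, 152.7]
ee_rot: [1.778, 2.588, -0.0]
ft_force: [0.7, -4.4, 3.2]
grip_width: 15.1
grip_force: 59.7
```

```bash
cat > tab.py <<'E'
from h import *
w=camera("wrist");c=proj(w,(494.5,84,95)).round().astype(int);x,y=c-[45,38]
g=cv2.cvtColor(w["pixels"],cv2.COLOR_RGB2GRAY)[y:y+75,x:x+90]
for l in cv2.createLineSegmentDetector().detect(g)[0][:,0]:
    a,b=l[:2]+[x,y],l[2:]+[x,y]
    A,B=onz(w,a,95)[:2],onz(w,b,95)[:2];d=B-A
    if 7<np.hypot(*d) and max(A[1],B[1])<97 and max(A[0],B[0])<505: print(A.round(1),B.round(1),(np.degrees(np.arctan2(d[1],d[0]))%180).round(1),np.hypot(*d).round(1))
s=bot.get_state();print(s["clock"],s["position"],s["ee_rot"],s["ft_force"])
E
python3 tab.py
```

```text
[483.6  60.3] [499.3  66.2] 20.6 16.8
[495.4  93.2] [486.6  92.7] 3.0 8.8
[486.  92.] [487.3  73.5] 93.9 18.6
[480.8  69.8] [481.8  58.9] 95.1 11.0
[497.1  74. ] [495.8  91.8] 94.0 17.8
[488.  73.] [496.6  73.5] 2.7 8.6
[504.3  72. ] [480.5  70.4] 3.8 23.9
[467.5  92.4] [481.3  92.4] 0.1 13.7
[487.1  89.7] [495.   89.9] 1.0 7.8
[484.6  94.3] [494.2  94.6] 1.7 9.6
9.45 [493.77602159  61.383406   152.70172209] [ 1.77823297e+00  2.58833805e+00 -3.00335432e-04] [ 1.63907143 -4.48916909  3.78449752]
```

>>> {"fn": "play_rows", "kwargs": {"delta_pos": [[0,0,0],[0,0,0],[0,0,0.02],[0,0,0.05],[0,0,0.1],[0,0,0.2],[0,0,0.213],[0,0,0.213]], "spin": [-0.16,-0.33,-0.33,-0.33,-0.33,-0.33,-0.33,-0.33], "grip": [0,0,0,0,0,0,0,0]}}

```text
clock: 10.25
position: [493.7, 61.9, 217.3]
ee_rot: [2.091, 2.343, 0.002]
ft_force: [0.1, -0.2, -1.9]
grip_width: 15.2
grip_force: 59.0
```

```bash
python3 tab.py
```

```text
[495.5  69.3] [495.9  59.2] 92.2 10.1
[490.   58.6] [489.6  67.7] 92.7 9.1
[503.8  72.4] [481.6  70.9] 4.0 22.3
[488.3  64.5] [479.6  64.7] 178.9 8.7
[496.1  93.3] [486.9  92.6] 4.7 9.2
[501.7  80.5] [502.9  73.6] 99.8 7.1
[486.   91.7] [486.8  72.7] 92.6 19.1
[488.2  80. ] [497.   79.9] 179.4 8.7
[496.1  81.7] [495.7  92. ] 92.5 10.4
[488.2  73.3] [495.9  73.9] 4.5 7.7
[471.8  56.6] [470.7  77.9] 93.1 21.4
[468.5  82.7] [484.6  82.7] 0.0 16.1
10.3 [493.33251218  61.88746125 216.2517021 ] [-2.09208117e+00 -2.34365761e+00 -2.05799304e-04] [ 0.19913559 -0.44562397 -1.99478132]
```

>>> {"fn": "play_rows", "kwargs": {"delta_pos": [[0,0,0],[0,0.1,0],[0,0.2,0],[0,0.3,0],[0,0.4,0],[0,0.4,0],[0,0.4,0]], "spin": [-0.15,-0.3,-0.5,-0.7,-0.9,-1,-1], "grip": [0,0,0,0,0,0,0]}}

```text
clock: 11.0
position: [492.9, 182.4, 215.1]
ee_rot: [-2.83, -1.363, 0.003]
ft_force: [0.0, -0.1, -0.3]
grip_width: 14.9
grip_force: 59.0
```

>>> {"fn": "play_rows", "kwargs": {"delta_pos": [[-0.02,0.1,0],[-0.04,0.2,0],[-0.08,0.3,0],[-0.1,0.4,0],[-0.103,0.4,0],[-0.103,0.4,0],[-0.103,0.4,0],[-0.103,0.4,0]], "spin": [-0.15,-0.3,-0.5,-0.7,-0.9,-1,-1.0,-1.0], "grip": [0,0,0,0,0,0,0,0]}}

```text
clock: 11.8
position: [462.6, 301.3, 215.9]
ee_rot: [3.136, 0.183, -0.001]
ft_force: [-0.2, -0.2, -1.3]
grip_width: 15.0
grip_force: 59.1
```

```bash
python3 - <<'E'
from h import *
s=bot.get_state();print(s["clock"],s["position"],s["ee_rot"],s["ft_force"],s["grip_width"])
w=shot("wrist","w4");si=shot("side","side4");print(proj(w,(462.4,301.3,50)),proj(si,(462,301,160)),proj(si,(462,301,50)))
a=[cv2.resize(c,(400,300),interpolation=cv2.INTER_CUBIC) for c in (w["pixels"][120:360,160:480,::-1],si["pixels"][120:240,160:320,::-1])]
cv2.imwrite("pics/c4.png",np.hstack(a))
E
```

```text
11.8 [462.55211419 301.29165217 215.85453463] [ 3.13603699e+00  1.83267962e-01 -8.97107741e-04] [-0.22580032 -0.15535033 -1.25637438] 14.999388276502685
[320.84928745 216.80863488] [224.9627917  165.92112728] [229.95327131 210.93168782]
```

View pics/c4.png

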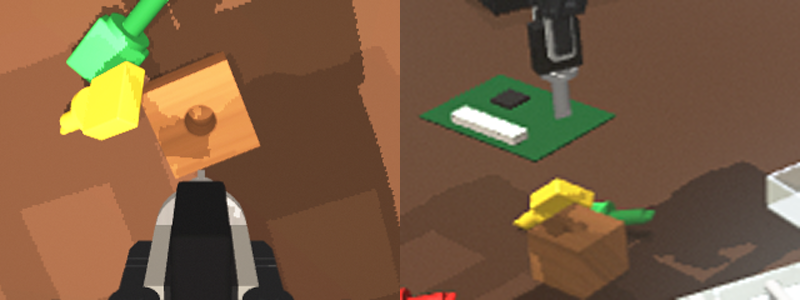

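The hole is clear at wrist pixel (320,217), matching the prediction, and the key hangs straight above it. The yellow look-alike is beside the block and out of the way. I'll lower the key in.

>>> {"fn": "play_rows", "kwargs": {"delta_pos": [[0,0,-0.12],[0,0,-0.24],[0,0,-0.33],[0,0,-0.36],[0,0,-0.39],[0,0,-0.42],[0,0,-0.45],[0,0,-0.46]], "spin": [0,0,0,0,0,0,0,0], "grip": [0,0,0,0,0,0,0,0]}}

```text
clock: 12.7
position: [462.5, 301.8, 77.8]
ee_rot: [-3.137, -0.176, 0.0]
ft_force: [-1.8, 0.6, -1.5]
grip_width: 15.0
grip_force: 59.0
```

>>> {"fn": "play_rows", "kwargs": {"delta_pos": [[0,0,-0.015],[0,0,-0.03],[0,0,-0.04],[0,0,-0.04],[0,0,-0.04]], "spin": [0,0,0,0,0], "grip": [0,0,0,0,0]}}

```text
clock: 13.2
position: [462.7, 302.0, 67.7]
ee_rot: [-3.136, -0.176, -0.002]
ft_force: [-7.9, -4.0, 20.1]
grip_width: 15.2
grip_force: 62.2
```

>>> {"fn": "play_rows", "kwargs": {"delta_pos": [[0,0,0.006],[0,0,0.006],[0,0,0.006],[0,0,0.006],[0,0,0.006],[0,0,0.006]], "spin": [0,0,0,0,0,0], "grip": [0,0.45,0.45,0.45,0.45,0.45]}}

```text
clock: 13.8
position: [462.5, 301.8, 68.0]
ee_rot: [-3.137, -0.176, 0.0]
ft_force: [0.1, 0.3, -0.3]
grip_width: 38.1
grip_force: 0.0
```

>>> {"fn": "play_rows", "kwargs": {"delta_pos": [[0,0,0.05],[0,0,0.1],[0,0,0.25],[0,0,0.4],[0,0,0.5],[0,0,0.5],[0,0,0.5]], "spin": [0,0,0,0,0,0,0], "grip": [0.45,0.45,0.45,0.45,0.45,0.45,0.45]}}

```text
clock: 14.5
position: [462.5, 301.9, 218.1]
ee_rot: [-3.136, -0.176, -0.001]
ft_force: [-0.2, -0.0, -0.5]
grip_width: 38.5
grip_force: 0.0
```

```bash
python3 - <<'E'
from h import *
s=bot.get_state();print(s["clock"],s["position"],s["ee_rot"],s["ft_force"],s["grip_width"])
w=shot("wrist","w5")
p=w["pixels"].astype(int)[160:270,270:380];m=(p.max(2)<50)
n,l,st,ce=cv2.connectedComponentsWithStats(m.astype(np.uint8));i=1+st[1:,4].argmax();print(st[i],ce[i]+[270,160])
k=(np.argwhere(l==i)[:,::-1]+[270,160]).astype(np.float32);b=cv2.boxPoints(cv2.minAreaRect(k));print(b.tolist())
# flange: whitish
p=w["pixels"].astype(int)[160:270,270:380];m=(p.min(2)>110)&(np.ptp(p,axis=2)<25);q=np.argwhere(m)[:,::-1]+[270,160];print(q.min(0),q.max(0),len(q),onz(w,(q.min(0)+q.max(0))/2,55))
print([proj(w,(462.4+dx,301.5+dy,z)).round(1) for dx,dy,z in((-20,-8,97),(-20,8,97),(20,8,97),(20,-8,97),(0,-16,55),(0,16,55))])
E
```

```text
14.5 [462.52837873 301.88365799 218.12353837] [-3.13628351e+00 -1.75828963e-01 -9.80887119e-04] [-0.21670289 -0.03892543 -0.47185684] 38.51921000483053
[ 40  36  22  64 920] [319.86956522 232.67826087]
[[310.0, 196.0], [331.0, 196.0], [331.0, 259.0], [310.0, 259.0]]
[301 203] [340 233] 359 [462.30805254 302.20669103  55.        ]
[array([329.6, 261.4]), array([307., 259.]), array([313. , 203.7]), array([336.6, 206.3]), array([341.5, 220.2]), array([301.2, 215.8])]
```

The key is back home. The flange measures centred at its seated height, at (462.3,302.2). Next is the lid handle.

>>> {"fn": "play_rows", "kwargs": {"delta_pos": [[0.05,-0.1,0],[0.1,-0.2,0],[0.15,-0.3,0],[0.2,-0.4,0],[0.235,-0.5,0],[0.235,-0.5,0],[0.235,-0.5,0]], "spin": [0.15,0.3,0.5,0.7,0.9,1,1], "grip": [0.6,0.6,0.6,0.6,0.6,0.6,0.6]}}

```text
clock: 15.25
position: [532.8, 151.0, 216.5]
ee_rot: [-2.83, -1.363, 0.004]
ft_force: [0.1, 0.6, -1.0]
grip_width: 51.4
grip_force: 0.0
```

>>> {"fn": "play_rows", "kwargs": {"delta_pos": [[0,-0.1,0],[0,-0.2,0],[0,-0.3,0],[0,-0.4,0],[0,-0.504,0],[0,-0.504,0],[0,-0.504,0]], "spin": [0.15,0.3,0.5,0.7,0.9,0.938,0.938], "grip": [0.6,0.6,0.6,0.6,0.6,0.6,0.6]}}

```text
clock: 15.95
position: [532.7, 0.6, 217.2]
ee_rot: [-2.153, -2.287, 0.001]
ft_force: [-0.6, -0.0, -0.6]
grip_width: 51.1
grip_force: 0.0
```

```bash
python3 - <<'E'
from h import *
s=bot.get_state();print(s["clock"],s["position"],s["ee_rot"],s["grip_width"])
t=shot("top","top6");si=shot("side","side6");w=shot("wrist","w6")
print(proj(w,(533,0.5,127)),proj(w,(530.5,33,127)),proj(w,(535,-35,127)))
a=[cv2.resize(c,(400,300),interpolation=cv2.INTER_CUBIC) for c in (w["pixels"][...,::-1],si["pixels"][180:360,180:420,::-1])]
cv2.imwrite("pics/c6.png",np.hstack(a))
E
```

```text
15.95 [532.699662     0.56886276 217.21411823] [-2.15257953e+00 -2.28654929e+00  1.14408222e-03] 51.0668951605625
[322.31946263 250.48662563] [321.48973644 198.49651678] [322.01869146 302.52574968]
```

View pics/c6.png

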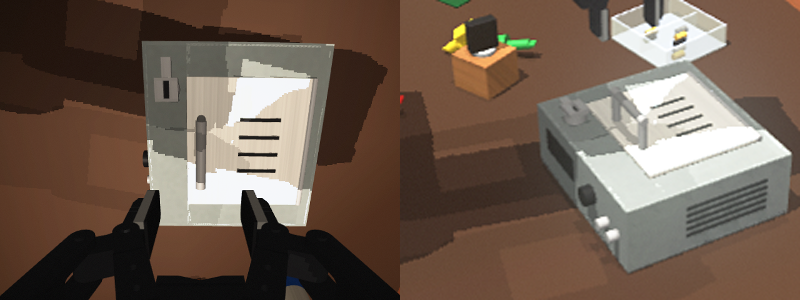

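The wrist view has the bar at x ≈ 201 in the crop, running y 117–190, which matches the prediction and sits centred between the fingers. The tab lies along the lid's edge, and the key is upright in its stand at (483,40). I'll descend and grip the bar.

>>> {"fn": "play_rows", "kwargs": {"delta_pos": [[0,0,-0.12],[0,0,-0.24],[0,0,-0.3],[0,0,-0.34],[0,0,-0.35],[0,0,-0.35]], "spin": [0,0,0,0,0,0], "grip": [0.6,0.6,0.6,0.6,0.6,0.6]}}

```text
clock: 16.7
position: [533.2, 0.9, 113.4]
ee_rot: [2.15, 2.29, 0.0]
ft_force: [-0.3, 0.5, 1.3]
grip_width: 51.2
grip_force: 0.0
```

>>> {"fn": "play_rows", "kwargs": {"delta_pos": [[0,0,0],[0,0,0],[0,0,0],[0,0,0],[0,0,0],[0,0,0],[0,0,0]], "spin": [0,0,0,0,0,0,0], "grip": [0,0,0,0,0,0,0], "force": 50}}

```text
clock: 17.4
position: [533.3, 0.6, 113.9]
ee_rot: [2.15, 2.29, 0.001]
ft_force: [-1.5, 1.0, 6.1]
grip_width: 8.1
grip_force: 48.8
```

>>> {"fn": "play_rows", "kwargs": {"delta_pos": [[0.006,0,0.017],[0.013,0.001,0.034],[0.02,0.001,0.05],[0.029,0.002,0.067],[0.047,0.003,0.099],[0.068,0.004,0.129],[0.068,0.004,0.129],[0.068,0.004,0.129]], "spin": [0,0,0,0,0,0,0,0], "grip": [0,0,0,0,0,0,0,0]}}

```text
clock: 18.2
position: [552.9, 1.6, 152.7]
ee_rot: [-2.15, -2.29, 0.002]
ft_force: [-13.6, -2.8, 7.3]
grip_width: 8.1
grip_force: 49.3
```

>>> {"fn": "play_rows", "kwargs": {"delta_pos": [[0.021,0.001,0.029],[0.046,0.003,0.055],[0.075,0.005,0.078],[0.105,0.007,0.099],[0.121,0.008,0.108],[0.137,0.009,0.117],[0.137,0.009,0.117],[0.137,0.009,0.117]], "spin": [0,0,0,0,0,0,0,0], "grip": [0,0,0,0,0,0,0,0]}}

```text
clock: 19.0
position: [594.9, 4.0, 189.0]
ee_rot: [2.149, 2.289, 0.0]
ft_force: [-9.4, -5.1, 15.7]
grip_width: 8.0
grip_force: 51.4
```

```bash
python3 - <<'E'
from h import *
s=bot.get_state();print(s["clock"],s["position"],s["ft_force"],s["grip_width"],s["grip_force"])
d=s["position"]-[533.3,0.6,113.9]; c=np.array([np.cos(.063),np.sin(.063)])
x,z=-120+d[:2]@c,39+d[2];print("r",np.hypot(x,z),"ang",np.degrees(np.arctan2(39,-120)-np.arctan2(z,x)))
E
```

```text
19.0 [594.89007027   3.98230116 189.01075212] [-9.35160021 -5.08836301 15.70373951] 8.010101526824377 51.389479637145996
r 128.1498709597444 ang 44.92539143582594
```

>>> {"fn": "play_rows", "kwargs": {"delta_pos": [[0.01,0.001,0.006],[0.02,0.001,0.011],[0.03,0.002,0.016],[0.03,0.002,0.016],[0.03,0.002,0.016]], "spin": [0,0,0,0,0], "grip": [0,0,0,0,0]}}

```text
clock: 19.5
position: [603.7, 4.4, 193.2]
ee_rot: [2.15, 2.289, -0.001]
ft_force: [-7.9, -6.3, 11.6]
grip_width: 7.8
grip_force: 50.9
```

```bash
python3 - <<'E'
from h import *
s=bot.get_state();print(s["clock"],s["position"],s["ft_force"],s["grip_width"],s["grip_force"],np.abs(s["joint_velocities"]).max())
d=s["position"]-[533.3,0.6,113.9]; th=.063;c=np.array([np.cos(th),np.sin(th)])
x,z=-120+d[:2]@c,39+d[2];print("r",np.hypot(x,z),"ang",np.degrees(np.arctan2(39,-120)-np.arctan2(z,x)))
si=shot("side","side7");u=np.array([c[0],c[1],0]);v=np.array([-c[1],c[0],0])
H=np.array([493.5,61.3,0])+156*u-62*v+[0,0,88];print("hinge",H)
for a in(40,45,50,55):
    r=np.radians(a);L=[]
    for y in(-75,75):
        X=H+v*y-133*np.cos(r)*u+3*np.sin(r)*-u*1+np.array([0,0,133*np.sin(r)+3*np.cos(r)]);L.append(proj(si,X).round(0))
    print(a,L)
cv2.imwrite("pics/c7.png",cv2.resize(si["pixels"][150:345,230:490,::-1],(780,585),interpolation=cv2.INTER_CUBIC))
E
```

```text
19.5 [603.67498023   4.43412141 193.24255829] [-7.8913815  -6.30096729 11.60485457] 7.764096745924569 50.85642457008362 0.0014719293358677968
r 128.28683753357004 ang 49.287812800602865
hinge [653.09393707   9.24449838  88.        ]
40 [array([347., 238.]), array([305., 199.])]
45 [array([351., 233.]), array([308., 194.])]
50 [array([355., 228.]), array([312., 189.])]
55 [array([360., 223.]), array([317., 185.])]
```

View pics/c7.png

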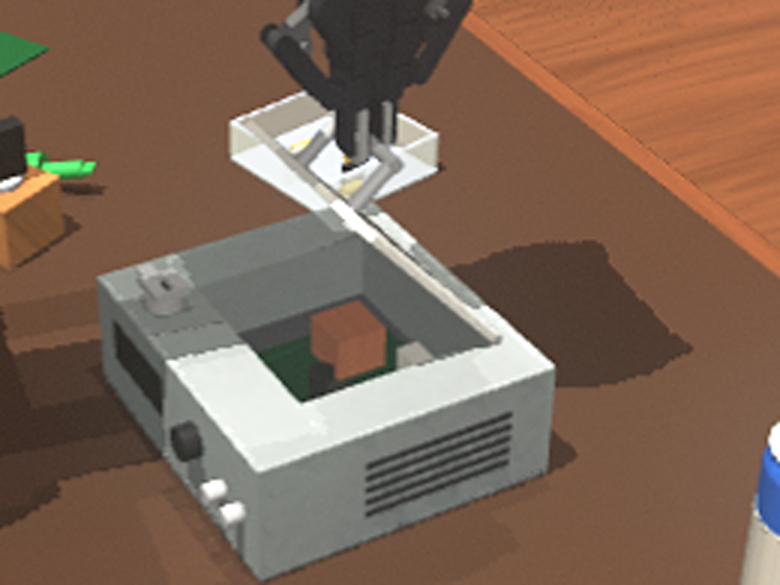

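The lid is raised. Its front +y corner is at crop (245,118), against (246,117) predicted for 50°, and the arm kinematics give 49.3°. The key is home, the tab is off the lid, and the arm is still, so I'm handing in.

```bash
python3 -c "
from plant import bot
print(bot.hand_in())"
```

```text
the job is handed in; nothing more can be done
None
```

I turned the fastener about a quarter turn with the key, put the key back home in its stand and released it, and handed the job in holding the lid at about 50° (arm position 49.3°, camera agrees); the result wasn't reported, and the green, red and yellow look-alikes toppled on their own early on.

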